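# Run a swab test at the laptop repair bench

## Robot

A 7-joint arm with a two-finger parallel gripper is mounted at the origin on the work surface. World frame = base frame: x ahead of the robot, y to its left, z up, the work surface at z = 0. Lengths are in m, angles in rad, forces in N, time in s.
With the tool pointing down it reaches from about 0.425 to 0.925 m from the base axis. Payload 6.8 kg.
Tool frame: the origin (TCP) lies midway between the tips of the shut fingers; the grasp point (between the pads) lies 19 mm behind it; z points along the fingers, x is the direction in which the jaws open and shut, and the axes are right-handed (so a half turn about z gives the same grasp; the last joint's range is limited). The gripper opens to 85 mm and grips with 20 to 120 N. Pads are 22 mm wide; open, the fingers measure 114 mm over their backs; the gripper's body (76 mm by 85 mm) begins 54 mm behind the grasp point. The pads swing forward as they close: fully open they stand 13 mm farther back than shut.
Start: joints at [0.998, 0.477, 0.022, 1.555, -0.011, 1.109, -0.083], TCP at [0.303, -0.603, 0.231] pointing down, gripper open.
Joint ranges: [-2.96, 2.96], [-0.34, 2.1], [-1.41, 1.46], [0.24, 2.44], [-1.37, 4.51], [0.17, 1.92], [-2.96, 2.96]. Speed limits (rad/s): [2.39, 2.39, 3.14, 3.14, 3.14, 3.14, 3.14].

## Interface

Orientations are given as a unit quaternion [w, x, y, z].
In Python, from station import bot, imaging, nets gives the robot as it stands. The module is installed in compiled form; this text tells all that it offers.
- The arm moves only by the tool apply_moves, never from a script. Its argument "moves" is text: rows parted by semicolons, each of 7 numbers parted by spaces: the gripper command: -1 is fully open, 1 is shut, values between are in proportion, then the shift along the tool's x, y, z normalised to -1 to 1, where 1 is 120 mm, then the turn, a rotation vector about the tool's x, y, z normalised to -1 to 1, where 1 is 4 degrees. In form: hand dx dy dz rx ry rz; .... A call has 1 to 12 rows; each row shifts and turns the commanded pose from where the row before left it, along the tool's axes as they then stand; what a row does not reach is not made up. A row lasts 1/12 s, in which the tool goes at most 41.7 mm and 7.16 degrees, less where a joint would pass 70% of its speed; a pose out of reach is approached as far as the arm can. A call with a number of a shift or a turn outside -1 to 1 is refused whole. A call with a gripper value outside its range is refused whole. The fingers move at their own pace and stop on an object; "force" is the grip in N (left out, the last holds). Time passes only in rows, so rows that do not move let the fingers close. It gives the time, the measured TCP pose, the force and the opening at its end, in the units of the state.
- bot.get_obs(): the state, without advancing time (a new reading comes with each control period).
- imaging.read_camera(name): name is "scene" or "top" or "wrist"; returns a dict with "image" (420x560x3 uint8, red, green, blue), "fx", "fy", "cx", "cy" (pixels), "dist_coeffs" ([k1, k2, p1, p2, k3] as OpenCV has them; the pictures are not rectified), "view" (4x4, takes a point from world to camera coordinates); the wrist camera has in their place "mount" (4x4, takes a point from camera to tool coordinates, whose origin is the TCP and whose axes are the tool frame's). Camera axes: x right, y down, z forward; pixel columns grow to the right and rows downward; lengths in m; the calibration is good to about 2 mm. A picture is of the moment at which its call begins: read the wrist's pose just before it. There is no depth.
- bot.hand_in(): hands the job in, once; it reports no verdict.
Trained networks look in a picture, given as the dict that the camera call returned (one of the last four; its "shot" number tells which), for a name from the list of things; names that differ only in an ending like _2 or _b are one class to them, and where a whole thing is asked for, a point or a joint stands for the part that bears it (a point fixed in the world has none). Each returns a list of dicts, best first, with "score" (0 to 1); they miss things now and then, are a little off and sometimes report something else, mostly with a low value. They report only what shows in the picture. A call takes as long as a camera call. They do not tell look-alikes from the thing itself.
- nets.spot_in(picture, name): "rect" ([left, top, right, bottom] in pixels, round what is visible of it).
- nets.outline_of(picture, name): "region" (420x560 bool, what is visible of it) and "rect" ([left, top, right, bottom] in pixels, round what is visible of it).
- nets.spot_point(picture, name): "location" ([column, row] in pixels: a listed point, or the origin of a listed thing).
The state is a dict: "t": time; "q": joint angles; "joint_vel": joint speeds; "joint_torque": joint torques, N m; "eef_pos": TCP position; "tool_rot": TCP orientation; "contact_force": force on the tool from outside, world axes, zero at the start; "torque": the same for the moment, N m; "gripper_width": opening from 0.0 (shut) to 1.0 (fully open).
Only numpy, scipy, OpenCV 4.12 (cv2) and the standard library are available. Lean on these libraries where they do the work, as an engineer would, in place of code of your own. Each camera call takes 0.05 s, during which the arm holds its last target.

## Task

Take the swab with the round handle out of the white stand and push it down into the tester's open vial, through the resistance near the bottom, until its collar sits on the rim. Then turn the dial so that its pointer lines up with the raised mark on the ring around it, and only after that slide the clear guard all the way along so that it covers the dial. Leave the brush, bit case and white box where they are.

Things in the scene. Friction and masses are not known exactly. Their poses are not given: they have to be found in the camera images.
- tester: Fixed bench tester, 145 x 325 mm, standing on the table; origin under the dial's axis at table height (x from -72 to +72 mm, y from -157 to +167 mm). A white console fills y from -155 to +65 mm, its top 55 mm above the table; beyond it, at y = +125 mm, a clear upright vial stands on the 12 mm base. The dial stands on the console at x = y = 0; the guard is parked at y = -105 mm.
- vial_mouth (a point): Centre of the vial's open rim, 115 mm above the table, z up. Vial 20 mm outside, flared to 26 mm at the rim; the bore is 12 mm wide, flared to about 17 mm in the last 10 mm. A rubber plug inside, 67 mm below the rim, must be pushed 18 mm farther down by the swab (about 4 N); it stays where it is pushed.
- swab: Loose swab, 133 mm long, 40 g, standing upright in one of the two holes of the stand. Origin at its lower tip, z up along the rod: rod 8 mm thick from 0 to 85 mm, collar 28 mm wide from 85 to 91 mm, round grey handle 22 mm thick from 91 to 133 mm. Its collar rests on the stand.
- swab_collar (a point): Centre of the underside of the swab's collar, 85 mm above its tip; on the vial's rim when the swab is home.
- stand: Fixed white stand, 60 x 152 mm (long along its y), 95 mm high, origin under its centre, with two 13 mm holes at y = -35 and +35 mm; one holds the swab, the other the brush.
- dial (a joint): Angle of the dial (rad), 0 to 2.4, growing clockwise seen from above; it stays where it is left and starts anticlockwise of the mark.
- dial_pointer (a point): Tip of the dial's pointer, 31 mm from the dial's axis; x points outward along the pointer, z up. The dial is a 58 mm grey disc with a black bar grip across it (45 mm long along x, 14 mm thick, from 8 to 40 mm above the console); the end with a small nose and a white line on top is the pointer.
- dial_grip (a point): Point on the dial's vertical axis at the middle height of its bar grip, 79 mm above the table; x along the bar towards the pointer, z up.
- mark (a point): Raised black mark (9 x 5 mm, 10 mm high) on the fixed aluminium ring (76 mm wide) round the dial: its inner end, 31 mm from the dial's axis; x points outward. The pointer's tip comes to this place (in plan) when the dial is set.
- guard (a joint): Travel of the clear guard (m): 0 parked beside the dial, 0.105 fully over it. It slides along the tester's +y with about 1.5 N.
- guard_fin (a point): Centre of the top of the aluminium fin on the guard, 135 mm above the table. Fin 50 mm along the tester's x, 14 mm thick along its y, 28 mm high; axes as the tester's. Below it the guard is a clear tunnel open at both y ends, 92 mm (x) by 76 mm (y), its roof 107 mm above the table.
- brush: Bystander: loose brush in the other hole of the stand, 136 mm long, with a flat handle 34 x 9 mm; origin at its lower tip.
- bit_case: Bystander: black case of screwdriver bits, 120 x 80 x 35 mm, loose, origin under its centre.
- white_box: Bystander: open white plastic box, 70 x 120 x 30 mm, loose, origin under its centre.
Mind the look-alikes: they are no part of the job. Leave any green, orange or turquoise look-alike of the swab alone.

How it is judged:
On the way, in this order (a step that is already met when the one before it is completed fails the run):
1. the swab is pushed home in the vial, collar on the rim (z of swab_collar in the frame of vial_mouth between -0.006 and 0.004 m and horizontal distance between swab_collar and vial_mouth below 0.006 m and angle between swab's own z axis and vertical below 0.1 rad), for 0.2 s.
2. the dial's pointer is set to the mark (horizontal distance between dial_pointer and mark below 0.005 m), for 0.3 s.
3. the guard is slid fully over the dial (value of joint guard above 0.097 m), for 0.2 s.
At the end, for the whole second after the job is handed in: The swab stands at rest in the vial, its collar within 4 mm above the rim, within 6 mm of its centre and upright within 0.1 rad; the dial's pointer tip is within 5 mm of the mark in plan (about 9 degrees); the guard has travelled more than 97 of its 105 mm over the dial (all of step 1 and horizontal distance between dial_pointer and mark below 0.005 m and value of joint guard above 0.097 m and linear speed of swab below 0.02 m/s); the robot touches nothing.
It fails at once if the brush was shifted or upset (distance of brush from where it was at the start of the episode above 0.025 m).
It fails at once if the bit case was shifted or upset (distance of bit_case from where it was at the start of the episode above 0.025 m).
It fails at once if the white box was shifted or upset (distance of white_box from where it was at the start of the episode above 0.025 m).
It also fails if it takes over 61 s, if anything falls off the work surface, if the arm or the gripper's body presses on something with over 40 N, if the wrist force passes 120 N, or if a joint passes its speed limit or range.

## Working session

There is one attempt and no reset: what is moved stays moved. The work goes in short steps, Python scripts to look and compute and a tool call to move; the robot and the scene stay as the last step left them, time stands still between calls to the robot, and variables do not carry over. Pictures are saved under pics/ and viewed, and the job is handed in when it is done.

Besides the shell and the picture viewer there is one more tool, called in YAML: its name, and indented under it one key for each argument. apply_moves: Moves the arm, as the interface text tells. Scaled input: -1 to 1 covers 120 mm each way for a shift and 4 degrees each way for a turn. Its arguments: {"type":"object","properties":{"moves":{"type":"string"},"force":{"type":"number"}},"required":["moves"]}

```bash
mkdir -p pics; ls
python3 - <<'E'
from station import bot, imaging, nets
import cv2,numpy as np
o=bot.get_obs(); print({k:np.round(v,4) for k,v in o.items()})
for n in ["scene","top"]:
    p=imaging.read_camera(n); cv2.imwrite(f"pics/{n}0.png",p["image"][:,:,::-1])
    print(n,p["fx"],p["fy"],p["cx"],p["cy"],p["dist_coeffs"],np.round(p["view"],4).tolist())
    for t in ["tester","swab","stand","brush","bit_case","white_box","guard","dial"]:
        try: print(t,[(np.round(r["rect"]).tolist(),round(r["score"],2)) for r in nets.spot_in(p,t)[:4]])
        except Exception as e: print(t,e)
    for t in ["vial_mouth","swab_collar","dial_pointer","dial_grip","mark","guard_fin","stand","tester","swab"]:
        try: print(t,[(np.round(r["location"],1).tolist(),round(r["score"],2)) for r in nets.spot_point(p,t)[:4]])
        except Exception as e: print(t,e)
E
```

```text
pics
{'t': np.float64(0.0), 'q': array([ 0.9979,  0.4778,  0.0223,  1.5565, -0.0115,  1.1093, -0.0831]), 'joint_vel': array([-0.0005, -0.0004, -0.0007,  0.0001, -0.0007,  0.0001,  0.0013]), 'joint_torque': array([ 4.00000e-04, -5.96451e+01,  1.60840e+00, -2.81199e+01,
        1.25000e-02,  9.20000e-03,  0.00000e+00]), 'eef_pos': array([ 0.3023, -0.6029,  0.2303]), 'tool_rot': array([-4.000e-04,  8.510e-01, -5.252e-01, -8.000e-04]), 'contact_force': array([0.4711, 0.0641, 0.2015]), 'torque': array([ 0.0197,  0.0063, -0.016 ]), 'gripper_width': np.float64(0.9991)}
scene 505.05617146936453 505.05617146936453 274.28534280180395 203.9758721770094 [-0.10955103  0.          0.          0.          0.        ] [[-0.8797, 0.4755, 0.0002, 0.5527], [0.3669, 0.679, -0.6359, -0.1044], [-0.3025, -0.5593, -0.7718, 1.4752], [0.0, 0.0, 0.0, 1.0]]
tester [([215.0, 168.0, 338.0, 289.0], 0.81), ([355.0, 279.0, 371.0, 296.0], 0.68)]
swab [([369.0, 361.0, 383.0, 392.0], 0.74), ([408.0, 337.0, 426.0, 367.0], 0.71), ([340.0, 278.0, 391.0, 361.0], 0.71), ([403.0, 299.0, 424.0, 328.0], 0.69)]
stand [([343.0, 
[... 1374 characters left out ...]
bit_case [([429.0, 238.0, 469.0, 281.0], 0.57)]
white_box [([107.0, 149.0, 158.0, 190.0], 0.96)]
guard [([304.0, 176.0, 347.0, 217.0], 0.9)]
dial [([275.0, 196.0, 295.0, 218.0], 0.71)]
vial_mouth [([235.2, 219.1], 0.87), ([285.5, 211.3], 0.66), ([327.4, 194.9], 0.57)]
swab_collar [([130.5, 260.2], 0.7), ([134.1, 221.1], 0.64), ([99.8, 198.4], 0.5), ([101.3, 241.1], 0.43)]
dial_pointer [([294.2, 213.0], 0.55), ([280.3, 219.2], 0.42)]
dial_grip [([282.1, 206.4], 0.58)]
mark [([282.3, 219.3], 0.65)]
guard_fin [([326.3, 193.0], 0.63)]
stand [([156.3, 228.8], 0.8)]
tester [([283.3, 208.9], 0.93)]
swab [([109.8, 202.2], 0.68), ([137.7, 262.1], 0.65), ([111.8, 243.4], 0.49), ([142.9, 220.7], 0.47)]
```

Run:
```python
import cv2,numpy as np
a=cv2.imread("pics/scene0.png");b=cv2.imread("pics/top0.png")
cv2.imwrite("pics/s0a.png",cv2.resize(a[150:420,200:440],None,fx=2.2,fy=2.2,interpolation=cv2.INTER_CUBIC))
cv2.imwrite("pics/t0a.png",cv2.resize(b[130:290,80:360],None,fx=2.8,fy=2.8,interpolation=cv2.INTER_CUBIC))
```

```text
(no output)
```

View pics/scene0.png

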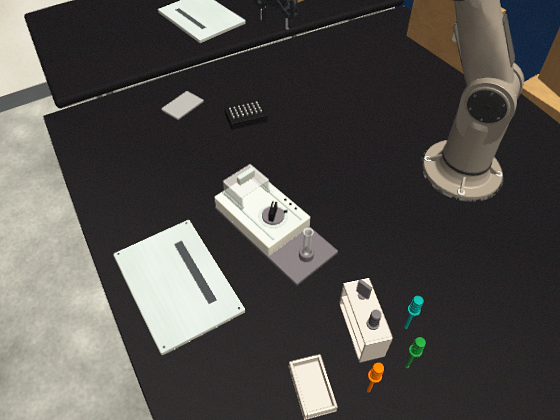

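View pics/s0a.png

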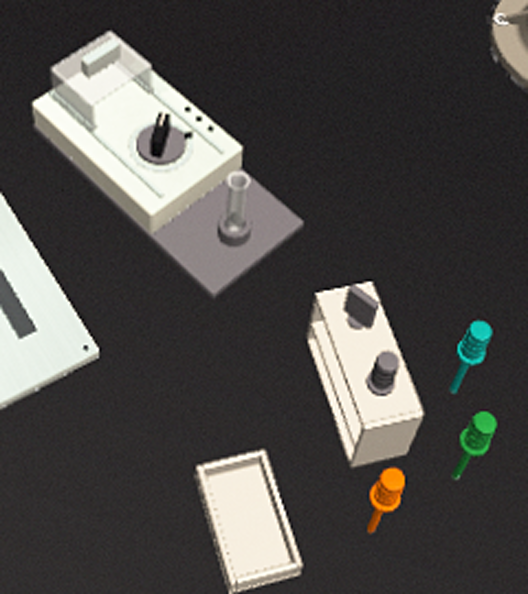

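View pics/t0a.png

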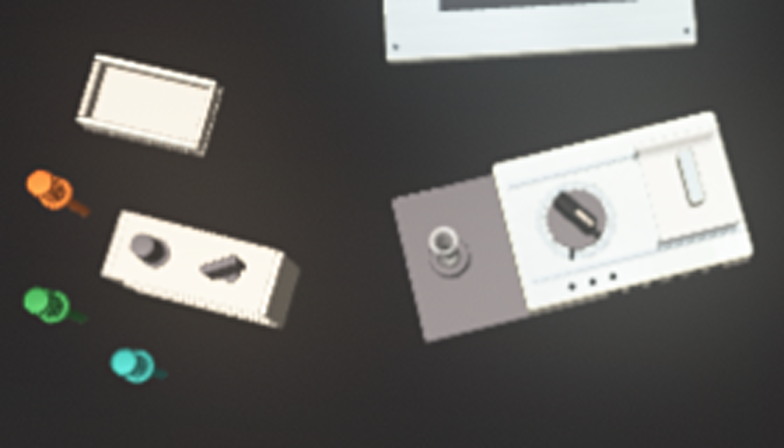

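The top view shows the white stand at about crop (200,265). The grey round-handled swab is at full px (133,219) top and (375,318) scene. The brush is at (160,226) top.

Look-alikes, none of them in the stand:

| Item | Top px | Scene px |
|---|---|---|
| Orange | (98,198) | (376,372) |
| Green | (97,239) | (418,346) |
| Turquoise | (128,260) | (416,305) |

I choose the grey one with the round handle, in the stand.

```bash
cat > h.py <<'E'
from station import bot, imaging, nets
import cv2,numpy as np
from scipy.spatial.transform import Rotation as R
def K(p): return np.array([[p["fx"],0,p["cx"]],[0,p["fy"],p["cy"]],[0,0,1.]])
def tool():
    o=bot.get_obs(); q=o["tool_rot"]; T=np.eye(4); T[:3,:3]=R.from_quat([q[1],q[2],q[3],q[0]]).as_matrix(); T[:3,3]=o["eef_pos"]; return T
def view(p,T=None):
    return np.array(p["view"]) if "view" in p else np.linalg.inv(T@np.array(p["mount"]))
def ray(p,px,V):
    n=cv2.undistortPoints(np.array([[px]],float),K(p),np.array(p["dist_coeffs"]))[0,0]
    Rm=V[:3,:3];return -Rm.T@V[:3,3], Rm.T@np.array([n[0],n[1],1])
def atz(p,px,z,V):
    c,d=ray(p,px,V); return c+d*(z-c[2])/d[2]
def tri(rs):
    A=0;b=0
    for c,d in rs:
        d=d/np.linalg.norm(d);M=np.eye(3)-np.outer(d,d);A=A+M;b=b+M@c
    return np.linalg.solve(A,b)
def proj(p,P,V):
    return cv2.projectPoints(np.atleast_2d(P).astype(float),cv2.Rodrigues(V[:3,:3])[0],V[:3,3],K(p),np.array(p["dist_coeffs"]))[0][:,0]
E
python3 - <<'E'
from h import *
S=imaging.read_camera("scene");T=imaging.read_camera("top");vs=view(S);vt=view(T)
for n,a,b,z in [("swabcollar",(374.5,325),(134.1,221.1),.095),("vial",(308.9,231.9),(238,216),.115),("dial_grip",(273,209),(286,206.4),.079),("mark",(285,209.5),(284.5,219.5),.06),("fin",(247.1,171.7),(326.3,193),.135),("tester",(273.2,228.3),(283.3,208.9),0),("stand",(360.6,328.8),(156.3,228.8),0)]:
    print(n,np.round(tri([ray(S,a,vs),ray(T,b,vt)]),4),np.round(atz(S,a,z,vs),4),np.round(atz(T,b,z,vt),4))
E
```

```text
swabcollar [0.5594 0.315  0.0924] [0.5591 0.3172 0.095 ] [0.5604 0.3128 0.095 ]
vial [0.5652 0.0503 0.1129] [0.5645 0.0531 0.115 ] [0.5664 0.0487 0.115 ]
dial_grip [ 0.5946 -0.0725  0.0822] [ 0.5922 -0.0735  0.079 ] [ 0.5966 -0.0737  0.079 ]
mark [ 0.5626 -0.0682  0.0662] [ 0.5586 -0.0709  0.06  ] [ 0.5653 -0.0697  0.06  ]
fin [ 0.6161 -0.1721  0.1373] [ 0.6137 -0.1721  0.135 ] [ 0.6186 -0.1738  0.135 ]
tester [ 0.5999 -0.0658  0.0132] [ 0.5927 -0.0717  0.    ] [ 0.6053 -0.0684  0.    ]
stand [0.5538 0.2784 0.0009] [0.5528 0.2787 0.    ] [0.5546 0.278  0.    ]
```

```bash
cat >> h.py <<'E'
def yawpose(x,y,z,yaw):
    # tool down, jaw axis at yaw (deg)
    a=np.radians(yaw);X=[np.cos(a),np.sin(a),0];Z=[0,0,-1];M=np.eye(4)
    M[:3,0]=X;M[:3,1]=np.cross(Z,X);M[:3,2]=Z;M[:3,3]=[x,y,z];return M
def plan(targets,hand=-1,T=None,step=.038,ang=3.9):
    T=tool() if T is None else T.copy(); rows=[]
    for G in targets:
        d=np.linalg.norm(G[:3,3]-T[:3,3]);rv=R.from_matrix(T[:3,:3].T@G[:3,:3]).as_rotvec();n=int(max(np.ceil(d/step-1e-6),np.ceil(np.degrees(np.linalg.norm(rv))/ang-1e-6),1))
        for i in range(n):
            k=n-i
            dt=T[:3,:3].T@((G[:3,3]-T[:3,3])/k); w=np.degrees(R.from_matrix(T[:3,:3].T@G[:3,:3]).as_rotvec())/k
            a=np.round(dt/.12,3);b=np.round(w/4,2);rows.append("%g "%hand+" ".join("%g"%(v+0) for v in [*a,*b]))
            T[:3,3]+=T[:3,:3]@(a*.12);T[:3,:3]=T[:3,:3]@R.from_rotvec(np.radians(b*4)).as_matrix()
    for i in range(0,len(rows),12): print("; ".join(rows[i:i+12]),"\n")
    return T
E
python3 - <<'E'
from h import *
print(np.round(imaging.read_camera("wrist")["mount"],3))
plan([yawpose(.60,-.15,.26,-30),yawpose(.54,.315,.30,-10)])
E
```

```text
[[ 1.     0.001 -0.     0.   ]
 [-0.001  0.949  0.315 -0.08 ]
 [ 0.    -0.315  0.949 -0.142]
 [ 0.     0.     0.     1.   ]]
-1 -0.151 -0.261 -0.016 0 0 -0.56; -1 -0.141 -0.266 -0.016 0 0 -0.56; -1 -0.13 -0.272 -0.016 0 0 -0.56; -1 -0.12 -0.276 -0.016 0 0 -0.56; -1 -0.109 -0.281 -0.016 0 0 -0.55; -1 -0.098 -0.285 -0.016 0 0 -0.56; -1 -0.086 -0.289 -0.016 0 0 -0.55; -1 -0.075 -0.292 -0.016 0 0 -0.56; -1 -0.064 -0.294 -0.016 0 0 -0.55; -1 -0.053 -0.297 -0.016 0 0 -0.56; -1 -0.041 -0.298 -0.016 0 0 -0.55; -1 -0.03 -0.3 -0.016 0 0 -0.56 

-1 -0.018 -0.3 -0.016 0 0 -0.55; -1 -0.006 -0.301 -0.016 0 0 -0.56; -1 0.006 -0.301 -0.015 0 0 -0.55; -1 -0.182 -0.239 -0.026 0 0 -0.38; -1 -0.176 -0.244 -0.026 0 0 -0.39; -1 -0.169 -0.248 -0.026 0 0 -0.38; -1 -0.163 -0.253 -0.026 0 0 -0.39; -1 -0.156 -0.257 -0.025 0 0 -0.38; -1 -0.149 -0.261 -0.026 0 0 -0.39; -1 -0.142 -0.265 -0.025 0 0 -0.38; -1 -0.134 -0.269 -0.026 0 0 -0.39; -1 -0.127 -0.272 -0.025 0 0 -0.38 

-1 -0.12 -0.276 -0.026 0 0 -0.39; -1 -0.112 -0.279 -0.025 0 0 -0.38; -1 -0.105 -0.281 -0.026 0 0 -0.39; -1 -0.098 -0.285 -0.025 0 0 -0.38
```

apply_moves:
  moves: "-1 -0.15 -0.26 -0.02 0 0 -0.56; -1 -0.14 -0.27 -0.02 0 0 -0.56; -1 -0.13 -0.27 -0.02 0 0 -0.56; -1 -0.12 -0.28 -0.02 0 0 -0.56; -1 -0.11 -0.28 -0.02 0 0 -0.55; -1 -0.1 -0.285 -0.02 0 0 -0.56; -1 -0.09 -0.29 -0.02 0 0 -0.55; -1 -0.075 -0.29 -0.02 0 0 -0.56; -1 -0.065 -0.295 -0.016 0 0 -0.55; -1 -0.05 -0.3 -0.016 0 0 -0.56; -1 -0.04 -0.3 -0.016 0 0 -0.55; -1 -0.03 -0.3 -0.016 0 0 -0.56"
  force: 60

```text
t: 2.95
eef_pos: [0.542, -0.2382, 0.2586]
tool_rot: [0.0, 0.95, -0.314, 0.0]
contact_force: [0.6, -0.1, -0.4]
gripper_width: 1.001
```

apply_moves:
  moves: "-1 -0.018 -0.3 -0.016 0 0 -0.55; -1 -0.006 -0.3 -0.016 0 0 -0.56; -1 0.006 -0.3 -0.015 0 0 -0.55; -1 -0.18 -0.24 -0.026 0 0 -0.38; -1 -0.175 -0.245 -0.026 0 0 -0.39; -1 -0.17 -0.25 -0.026 0 0 -0.38; -1 -0.16 -0.25 -0.026 0 0 -0.39; -1 -0.155 -0.255 -0.025 0 0 -0.38; -1 -0.15 -0.26 -0.026 0 0 -0.39; -1 -0.14 -0.265 -0.025 0 0 -0.38; -1 -0.135 -0.27 -0.026 0 0 -0.39; -1 -0.125 -0.27 -0.025 0 0 -0.38"

```text
t: 3.95
eef_pos: [0.5593, 0.1735, 0.292]
tool_rot: [-0.0, 0.99, -0.14, 0.0]
contact_force: [-0.2, 0.0, -0.6]
gripper_width: 0.997
```

apply_moves:
  moves: "-1 -0.12 -0.275 -0.026 0 0 -0.39; -1 -0.11 -0.28 -0.025 0 0 -0.38; -1 -0.105 -0.28 -0.026 0 0 -0.39; -1 -0.1 -0.285 -0.025 0 0 -0.38; -1 0 0 0 0 0 0; -1 0 0 0 0 0 0"

```text
t: 4.45
eef_pos: [0.54, 0.3178, 0.3039]
tool_rot: [-0.001, 0.996, -0.085, -0.0]
contact_force: [0.9, -0.2, -0.5]
gripper_width: 1.003
```

Run:
```python
from h import *
T=tool(); print(np.round(T,3), bot.get_obs()["q"])
p=imaging.read_camera("wrist");V=view(p,T);cv2.imwrite("pics/w1.png",p["image"][:,:,::-1])
for n in ["swab_collar","swab","stand","brush"]:
    for r in nets.spot_point(p,n)[:3]: print(n,np.round(r["location"],1),round(r["score"],2),np.round(atz(p,r["location"],{"swab_collar":.095,"swab":.01,"brush":.01,"stand":0}[n],V),4))
print(proj(p,[[.5597,.315,.095],[.5597,.315,.143]],V))
```

```text
[[ 0.986 -0.169 -0.     0.54 ]
 [-0.169 -0.986  0.001  0.318]
 [-0.001 -0.001 -1.     0.304]
 [ 0.     0.     0.     1.   ]] [-0.23640271  0.39088406 -0.53248672  1.56144706  0.20434706  1.24475871
 -0.9711979 ]
swab_collar [305.  180.6] 0.9 [0.5642 0.3111 0.095 ]
swab_collar [209.4 185. ] 0.85 [0.4616 0.3237 0.095 ]
swab_collar [245.9 100.5] 0.83 [0.5179 0.4027 0.095 ]
swab [333.7  82.5] 0.96 [0.62  0.407 0.01 ]
swab [300.1 165.2] 0.85 [0.5635 0.312  0.01  ]
swab [219.5 168.8] 0.82 [0.4578 0.3253 0.01  ]
stand [293.3 191.5] 0.62 [0.549  0.2755 0.    ]
[[300.32739855 177.81915801]
 [303.05547908 189.19831777]]
```

View pics/w1.png

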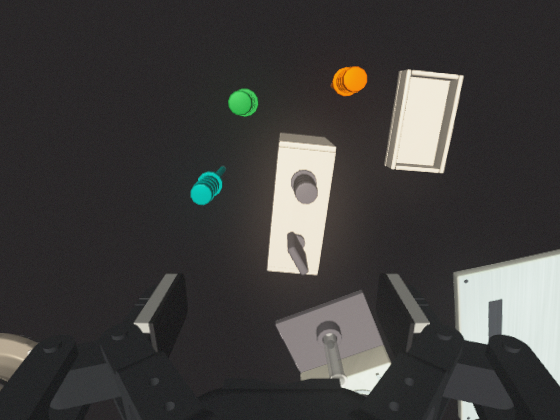

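The wrist view shows the grey round handle at px (305,190) with its collar at (304,182), in the stand. The flat brush is at (295,245). The coloured look-alikes stand away from the stand. I'll go lower and take a close crop.

Run:
```python
from h import *
plan([yawpose(.5615,.313,.20,-10)])
```

```text
-1 0.053 -0.01 0.288 0 0 -0.01; -1 0.053 -0.01 0.288 0.01 0 -0.02; -1 0.053 -0.009 0.288 0 -0.01 -0.01
```

apply_moves:
  moves: "-1 0.053 -0.01 0.288 0 0 0; -1 0.053 -0.01 0.288 0 0 0; -1 0.053 -0.01 0.288 0 0 0; -1 0 0 0 0 0 0; -1 0 0 0 0 0 0"

```text
t: 5.12
eef_pos: [0.5603, 0.3132, 0.1988]
tool_rot: [0.001, 0.996, -0.088, -0.002]
contact_force: [0.3, -0.3, 0.5]
gripper_width: 1.003
```

Run:
```python
from h import *
T=tool(); print(np.round(T,3))
p=imaging.read_camera("wrist");V=view(p,T);cv2.imwrite("pics/w2.png",cv2.resize(p["image"][100:350,180:420,::-1],None,fx=2.4,fy=2.4))
for n in ["swab_collar","swab"]:
    for r in nets.spot_point(p,n)[:3]: print(n,np.round(r["location"],1),round(r["score"],2),np.round(atz(p,r["location"],.095 if n!="swab" else .01,V),4))
r=nets.outline_of(p,"swab")
for q in r[:3]: print(q["rect"],q["score"])
print(proj(p,[[.5615,.313,.095],[.5615,.313,.143]],V))
```

```text
[[ 0.984 -0.176 -0.003  0.56 ]
 [-0.176 -0.984 -0.002  0.313]
 [-0.003  0.003 -1.     0.199]
 [ 0.     0.     0.     1.   ]]
swab_collar [286.2 210.4] 0.93 [0.5631 0.3108 0.095 ]
swab_collar [345.   71.2] 0.93 [0.6201 0.4032 0.095 ]
swab_collar [201.1 102.5] 0.93 [0.5176 0.4004 0.095 ]
swab [283.2 183.4] 0.78 [0.561  0.3115 0.01  ]
swab [325.7  77.7] 0.76 [0.6174 0.4043 0.01  ]
swab [184.3 186.4] 0.68 [0.4608 0.3262 0.01  ]
[325.9, 46.2, 376.6, 93.6] 0.86
[118.4, 185.6, 190.1, 247.7] 0.69
[266.8, 193.2, 303.8, 247.0] 0.61
[[283.67857257 208.07857861]
 [283.92702011 231.56714934]]
```

View pics/w2.png

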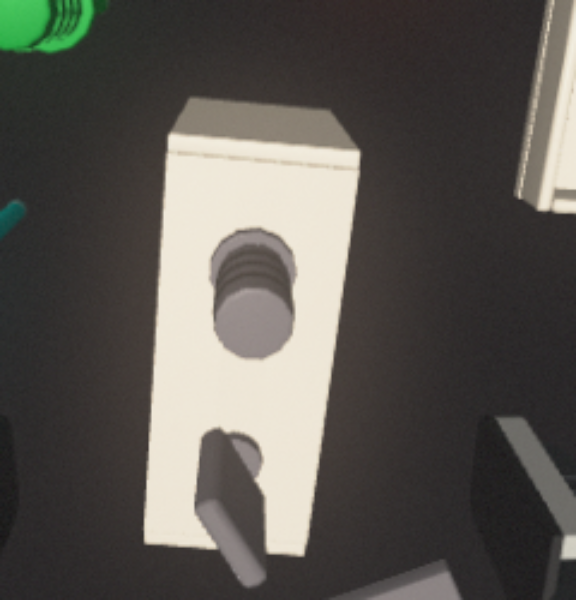

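The close crop shows the grey, ribbed, round handle, with its top centre at crop (254,323), standing in the stand. That is the swab. I'll descend and grip.

Run:
```python
from h import *
plan([yawpose(.5625,.3113,.108,-10)],step=.032)
```

```text
-1 0.004 0.013 0.264 -0.01 -0.02 0; -1 0.004 0.013 0.264 -0.02 -0.01 0; -1 0.004 0.013 0.264 -0.01 -0.02 0
```

apply_moves:
  moves: "-1 0.004 0.013 0.25 -0.01 -0.02 0; -1 0.004 0.013 0.25 -0.01 -0.02 0; -1 0.004 0.013 0.25 -0.01 -0.02 0; -1 0 0 0 0 0 0; 1 0 0 0 0 0 0; 1 0 0 0 0 0 0; 1 0 0 0 0 0 0; 1 0 0 0 0 0 0; 1 0 0 0 0 0 0; 1 0 0 0 0 0 0; 1 0 0 0 0 0 0; 1 0 0 0 0 0 0"
  force: 60

```text
t: 6.32
eef_pos: [0.562, 0.3108, 0.1118]
tool_rot: [0.0, 0.996, -0.087, -0.001]
contact_force: [-0.3, -0.2, 7.6]
gripper_width: 0.238
```

apply_moves:
  moves: "1 0 0 -0.1 0 0 0; 1 0 0 -0.25 0 0 0; 1 0 0 -0.3 0 0 0; 1 0 0 -0.3 0 0 0; 1 0 0 -0.3 0 0 0; 1 0 0 -0.3 0 0 0; 1 0 0 0 0 0 0; 1 0 0 0 0 0 0"

```text
t: 6.98
eef_pos: [0.5628, 0.3114, 0.2999]
tool_rot: [-0.001, 0.996, -0.087, 0.0]
contact_force: [-0.2, -0.6, 0.7]
gripper_width: 0.237
```

Run:
```python
from h import *
T=tool(); o=bot.get_obs(); print(np.round(T,4),o["contact_force"],o["gripper_width"])
p=imaging.read_camera("wrist");cv2.imwrite("pics/w3.png",p["image"][:,:,::-1])
plan([yawpose(.555,.10,.30,-10)],hand=1,step=.036)
```

```text
[[ 9.848e-01 -1.737e-01  6.000e-04  5.628e-01]
 [-1.737e-01 -9.848e-01  1.700e-03  3.114e-01]
 [ 3.000e-04 -1.800e-03 -1.000e+00  2.999e-01]
 [ 0.000e+00  0.000e+00  0.000e+00  1.000e+00]] [-0.23799128 -0.60347691  0.72228304] 0.23728910396236583
1 0.041 0.29 -0.003 0 0.01 0; 1 0.041 0.29 -0.003 0 0.01 0; 1 0.041 0.289 -0.003 0 0 0; 1 0.041 0.29 -0.004 0.01 0.01 0; 1 0.042 0.289 -0.004 0 0 0; 1 0.041 0.29 -0.003 0.01 0.01 0
```

View pics/w3.png

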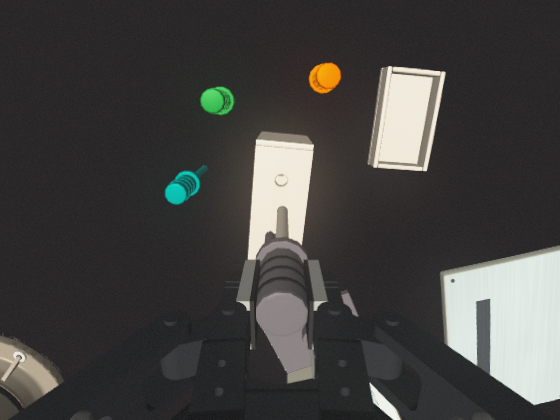

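Swab held upright; the empty hole shows at (281,180). Moving over the vial.

Run:
```python
from h import *
plan([yawpose(.5655,.04,.28,-10)],hand=1,step=.036)
```

```text
1 0.053 0.277 0.018 0 0 0; 1 0.053 0.277 0.018 0 0.01 0; 1 0.052 0.277 0.018 0 0 0; 1 0.052 0.277 0.019 0 0.01 0; 1 0.053 0.277 0.018 0 0 0; 1 0.052 0.277 0.019 0.01 0.01 0; 1 0.053 0.276 0.018 0 0 0; 1 0.052 0.277 0.019 0.01 0.01 0
```

apply_moves:
  moves: "1 0.05 0.277 0.018 0 0 0; 1 0.053 0.277 0.018 0 0 0; 1 0.053 0.277 0.018 0 0 0; 1 0.053 0.277 0.018 0 0 0; 1 0.053 0.277 0.018 0 0 0; 1 0.053 0.277 0.018 0 0 0; 1 0.053 0.277 0.018 0 0 0; 1 0.053 0.277 0.018 0 0 0; 1 0 0 0 0 0 0; 1 0 0 0 0 0 0; 1 0 0 0 0 0 0"

```text
t: 7.95
eef_pos: [0.5647, 0.0401, 0.2781]
tool_rot: [0.001, 0.996, -0.087, -0.003]
contact_force: [0.1, 1.0, -0.1]
gripper_width: 0.244
```

Run:
```python
from h import *
T=tool(); o=bot.get_obs(); print(np.round(T,4))
p=imaging.read_camera("wrist");V=view(p,T);cv2.imwrite("pics/w4.png",cv2.resize(p["image"][100:350,160:400,::-1],None,fx=2.4,fy=2.4,interpolation=cv2.INTER_CUBIC))
for r in nets.spot_point(p,"vial_mouth")[:3]: print(np.round(r["location"],1),round(r["score"],2),np.round(atz(p,r["location"],.115,V),4))
tip=T@np.array([0,0,.102,1]); print("tip pred",tip[:3],proj(p,tip[:3],V), proj(p,[[.5655,.051,.115]],V))
S=imaging.read_camera("scene");cv2.imwrite("pics/s4.png",cv2.resize(S["image"][130:310,210:390,::-1],None,fx=3,fy=3,interpolation=cv2.INTER_CUBIC))
t=imaging.read_camera("top");cv2.imwrite("pics/t4.png",cv2.resize(t["image"][130:270,200:360,::-1],None,fx=4,fy=4,interpolation=cv2.INTER_CUBIC))
```

```text
[[ 9.848e-01 -1.738e-01 -6.700e-03  5.647e-01]
 [-1.738e-01 -9.848e-01 -9.000e-04  4.010e-02]
 [-6.400e-03  2.100e-03 -1.000e+00  2.781e-01]
 [ 0.000e+00  0.000e+00  0.000e+00  1.000e+00]]
[285.5 178.8] 0.67 [0.5688 0.0489 0.115 ]
tip pred [0.56400828 0.03998564 0.17614799] [[281.72996498 209.20380483]] [[281.63708906 177.25684704]]
```

View pics/w4.png

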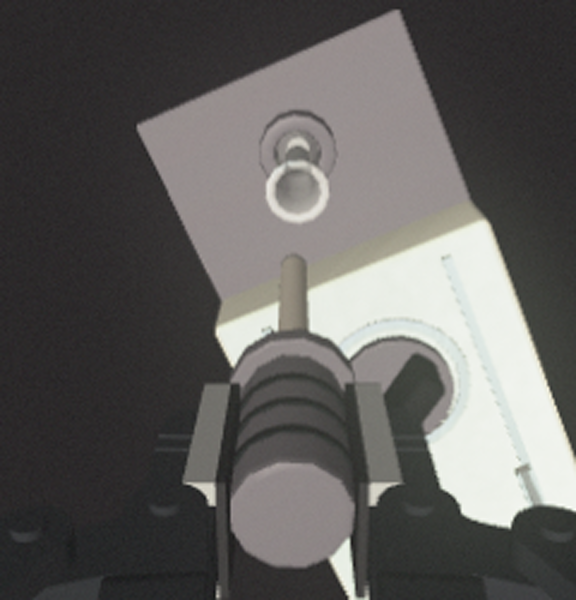

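View pics/s4.png

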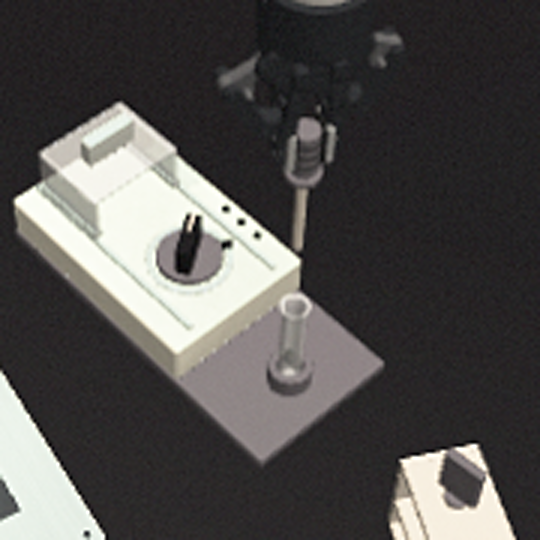

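Wrist crop: vial rim centre at (297,191), swab tip at (292,258). Moving the tip just above the rim.

Run:
```python
from h import *
T=tool(); print(np.round(T,4))
plan([yawpose(.567,.0485,.228,-10)],hand=1,step=.036)
```

```text
[[ 9.852e-01 -1.713e-01 -4.900e-03  5.652e-01]
 [-1.713e-01 -9.852e-01 -8.000e-04  4.140e-02]
 [-4.700e-03  1.700e-03 -1.000e+00  2.790e-01]
 [ 0.000e+00  0.000e+00  0.000e+00  1.000e+00]]
1 0.003 -0.031 0.212 0.01 0.03 0.02; 1 0.003 -0.031 0.213 0.01 0.04 0.01
```

apply_moves:
  moves: "1 0.004 -0.032 0.21 0 0.03 0; 1 0.004 -0.032 0.21 0 0.03 0; 1 0 0 0 0 0 0; 1 0 0 0 0 0 0; 1 0 0 0 0 0 0"

```text
t: 8.57
eef_pos: [0.5681, 0.0476, 0.2299]
tool_rot: [0.001, 0.996, -0.087, 0.0]
contact_force: [0.9, -0.5, -0.4]
gripper_width: 0.24
```

Run:
```python
from h import *
T=np.mean([tool()],axis=0); print(np.round(T,4))
p=imaging.read_camera("wrist");V=view(p,T);cv2.imwrite("pics/w5.png",cv2.resize(p["image"][100:350,160:400,::-1],None,fx=2.4,fy=2.4,interpolation=cv2.INTER_CUBIC))
for r in nets.spot_point(p,"vial_mouth")[:3]: print(np.round(r["location"],1),round(r["score"],2),np.round(atz(p,r["location"],.115,V),4))
tip=T@np.array([0,0,.102,1]); print("tip pred",tip[:3],proj(p,tip[:3],V), proj(p,[[.567,.0485,.115]],V))
S=imaging.read_camera("scene");cv2.imwrite("pics/s5.png",cv2.resize(S["image"][180:290,250:360,::-1],None,fx=5,fy=5,interpolation=cv2.INTER_CUBIC))
```

```text
[[ 9.849e-01 -1.730e-01  7.000e-04  5.681e-01]
 [-1.730e-01 -9.849e-01 -1.800e-03  4.760e-02]
 [ 1.000e-03  1.700e-03 -1.000e+00  2.299e-01]
 [ 0.000e+00  0.000e+00  0.000e+00  1.000e+00]]
[280.6 202.5] 0.96 [0.5676 0.049  0.115 ]
tip pred [0.56818653 0.04741888 0.1278693 ] [[281.73381135 209.20591177]] [[280.01946043 203.16494457]]
```

View pics/w5.png

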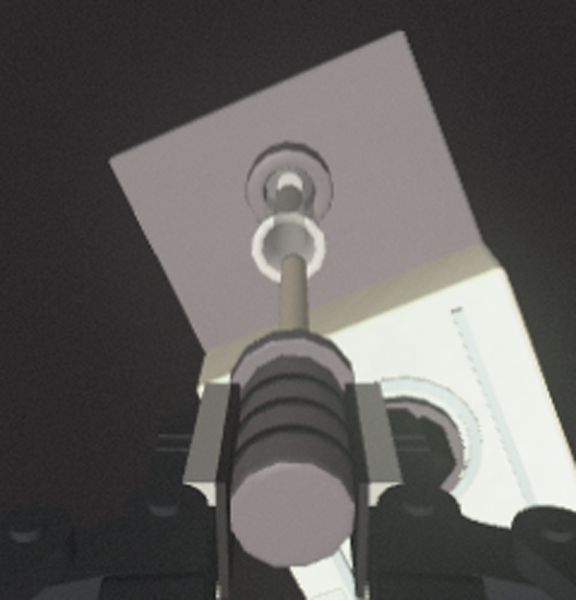

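View pics/s5.png

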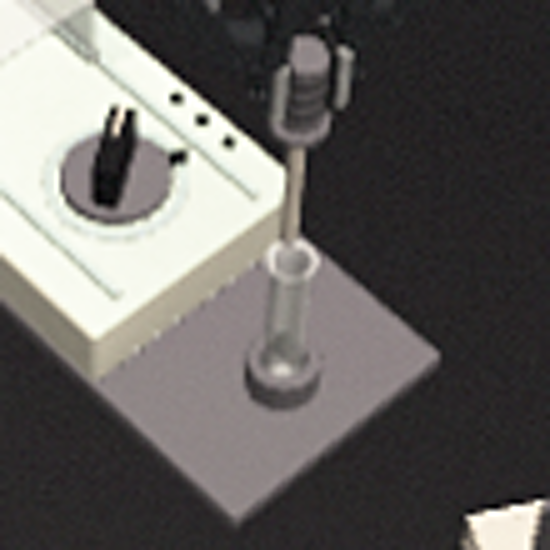

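apply_moves:
  moves: "1 -0.011 -0.008 0 0 0 0; 1 0 0 0.08 0 0 0; 1 0 0 0.08 0 0 0; 1 0 0 0.08 0 0 0; 1 0 0 0.08 0 0 0; 1 0 0 0 0 0 0; 1 0 0 0 0 0 0"

```text
t: 9.3
eef_pos: [0.5659, 0.0481, 0.1893]
tool_rot: [0.001, 0.996, -0.087, -0.001]
contact_force: [-0.2, 0.2, -0.3]
gripper_width: 0.241
```

Run:
```python
from h import *
T=tool(); o=bot.get_obs();print(np.round(T,4),o["contact_force"],o["torque"])
p=imaging.read_camera("wrist");V=view(p,T);cv2.imwrite("pics/w6.png",cv2.resize(p["image"][100:350,160:400,::-1],None,fx=2.4,fy=2.4,interpolation=cv2.INTER_CUBIC))
S=imaging.read_camera("scene");cv2.imwrite("pics/s6.png",cv2.resize(S["image"][180:290,250:360,::-1],None,fx=5,fy=5,interpolation=cv2.INTER_CUBIC))
```

```text
[[ 0.9848 -0.1737 -0.0022  0.5659]
 [-0.1737 -0.9848 -0.0021  0.0481]
 [-0.0018  0.0024 -1.      0.1893]
 [ 0.      0.      0.      1.    ]] [-0.17360354  0.18890038 -0.34423069] [ 0.02077825 -0.0092956   0.0089509 ]
```

View pics/w6.png

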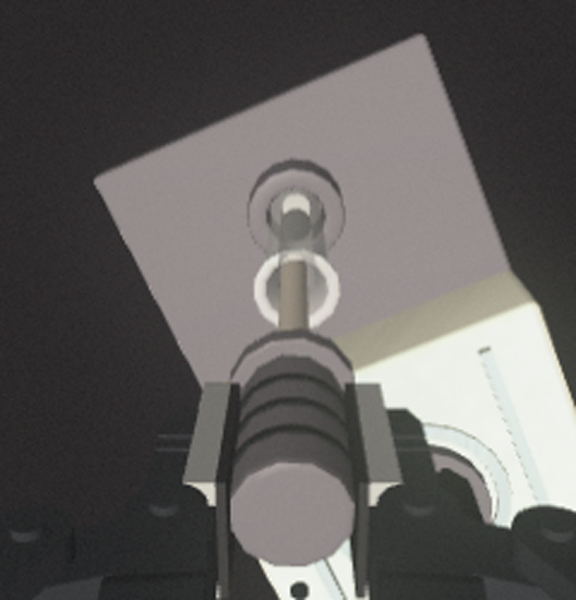

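View pics/s6.png

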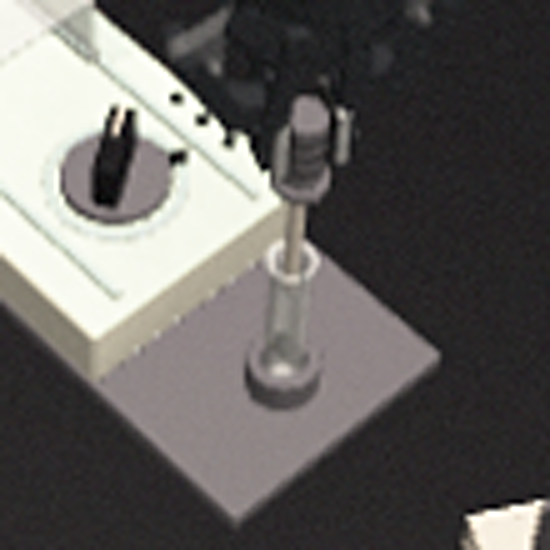

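The tip is inside the vial mouth and nearly centred, with the rod at x≈293 and the rim at x≈297. Continuing down.

apply_moves:
  moves: "1 0.006 0 0.05 0 0 0; 1 0 0 0.08 0 0 0; 1 0 0 0.08 0 0 0; 1 0 0 0.08 0 0 0; 1 0 0 0 0 0 0; 1 0 0 0 0 0 0"

```text
t: 9.9
eef_pos: [0.5665, 0.0479, 0.1545]
tool_rot: [0.001, 0.996, -0.087, -0.001]
contact_force: [0.5, -1.0, -0.0]
gripper_width: 0.241
```

Run:
```python
from h import *
T=tool(); o=bot.get_obs();print(np.round(T[:3,2:],4),o["contact_force"],o["torque"])
```

```text
[[-0.0023  0.5665]
 [-0.0022  0.0479]
 [-1.      0.1545]] [ 0.45032316 -1.02757825 -0.04214459] [0.05430314 0.02263825 0.03073816]
```

apply_moves:
  moves: "1 0 0 0.05 0 0 0; 1 0 0 0.04 0 0 0; 1 0 0 0.04 0 0 0; 1 0 0 0.04 0 0 0; 1 0 0 0 0 0 0; 1 0 0 0 0 0 0"

```text
t: 10.4
eef_pos: [0.5669, 0.0479, 0.1348]
tool_rot: [0.001, 0.996, -0.087, -0.0]
contact_force: [-0.7, -0.4, 0.6]
gripper_width: 0.239
```

Run:
```python
from h import *
T=tool(); o=bot.get_obs();print(np.round(T[:3,2:],4),o["contact_force"],o["torque"])
p=imaging.read_camera("wrist");cv2.imwrite("pics/w7.png",cv2.resize(p["image"][100:350,160:400,::-1],None,fx=2.4,fy=2.4,interpolation=cv2.INTER_CUBIC))
S=imaging.read_camera("scene");cv2.imwrite("pics/s7.png",cv2.resize(S["image"][180:290,250:360,::-1],None,fx=5,fy=5,interpolation=cv2.INTER_CUBIC))
```

```text
[[-9.000e-04  5.669e-01]
 [-2.000e-03  4.790e-02]
 [-1.000e+00  1.348e-01]] [-0.74244844 -0.43937044  0.60730456] [ 0.06109001 -0.17807134  0.09257688]
```

View pics/w7.png

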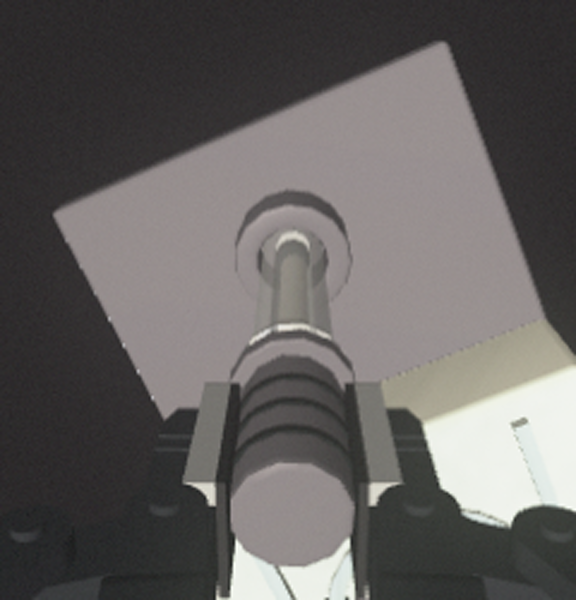

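View pics/s7.png

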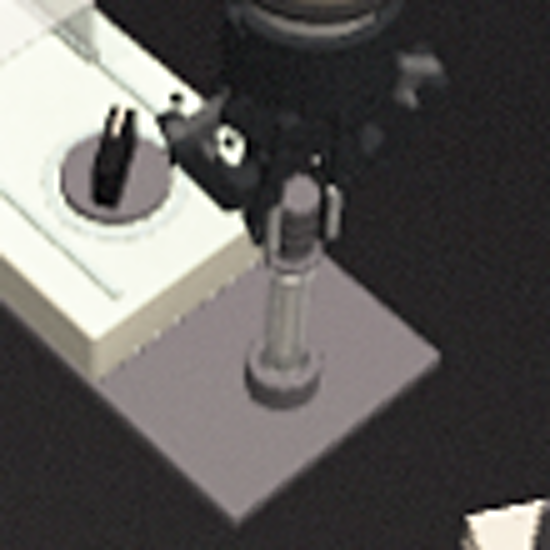

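Collar nearly on the rim (≈3 mm gap). Small steps down.

apply_moves:
  moves: "1 0 0 0.017 0 0 0; 1 0 0 0 0 0 0; 1 0 0 0 0 0 0"

```text
t: 10.75
eef_pos: [0.5669, 0.0479, 0.133]
tool_rot: [0.001, 0.996, -0.087, -0.0]
contact_force: [-0.6, 0.4, 1.3]
gripper_width: 0.242
```

apply_moves:
  moves: "1 0 0 0.012 0 0 0; 1 0 0 0 0 0 0; 1 0 0 0 0 0 0"

```text
t: 11.0
eef_pos: [0.567, 0.048, 0.1318]
tool_rot: [0.001, 0.996, -0.087, -0.0]
contact_force: [-1.1, -0.5, 4.1]
gripper_width: 0.238
```

apply_moves:
  moves: "1 0 0 0.012 0 0 0; 1 0 0 0 0 0 0; 1 0 0 0 0 0 0"

```text
t: 11.25
eef_pos: [0.5671, 0.0479, 0.1317]
tool_rot: [0.001, 0.996, -0.087, 0.0]
contact_force: [-5.4, -0.1, 16.5]
gripper_width: 0.239
```

apply_moves:
  moves: "1 0 0 -0.008 0 0 0; 1 0 0 0 0 0 0; 0 0 0 0 0 0 0; -1 0 0 0 0 0 0; -1 0 0 0 0 0 0; -1 0 0 0 0 0 0; -1 0 0 0 0 0 0; -1 0 0 -0.1 0 0 0; -1 0 0 -0.3 0 0 0; -1 0 0 -0.3 0 0 0; -1 0 0 -0.3 0 0 0; -1 0 0 0 0 0 0"

```text
t: 12.25
eef_pos: [0.5711, 0.0495, 0.2597]
tool_rot: [-0.0, 0.996, -0.087, 0.006]
contact_force: [1.1, 0.9, 0.2]
gripper_width: 0.999
```

Run:
```python
from h import *
T=tool(); o=bot.get_obs();print(np.round(T[:3,2:],4),o["contact_force"],o["torque"])
S=imaging.read_camera("scene");cv2.imwrite("pics/s8.png",cv2.resize(S["image"][160:290,240:370,::-1],None,fx=4.5,fy=4.5,interpolation=cv2.INTER_CUBIC))
p=imaging.read_camera("wrist");V=view(p,T);cv2.imwrite("pics/w8.png",p["image"][:,:,::-1])
for n,z in [("swab_collar",.115),("vial_mouth",.115),("dial_pointer",.095),("dial_grip",.079),("mark",.065)]:
  for r in nets.spot_point(p,n)[:2]: print(n,np.round(r["location"],1),round(r["score"],2),np.round(atz(p,r["location"],z,V),4))
```

```text
[[ 1.230e-02  5.711e-01]
 [-4.000e-04  4.950e-02]
 [-9.999e-01  2.597e-01]] [1.13189254 0.92104038 0.18874152] [ 0.09611359 -0.07779861 -0.04800421]
swab_collar [279. 198.] 0.82 [0.5699 0.0464 0.115 ]
vial_mouth [275.  195.4] 0.72 [0.5668 0.0494 0.115 ]
dial_pointer [309.4 301. ] 0.75 [ 0.581  -0.0777  0.095 ]
dial_grip [323.2 287.3] 0.76 [ 0.5985 -0.0737  0.079 ]
mark [293.9 283.7] 0.68 [ 0.5666 -0.0716  0.065 ]
```

View pics/s8.png

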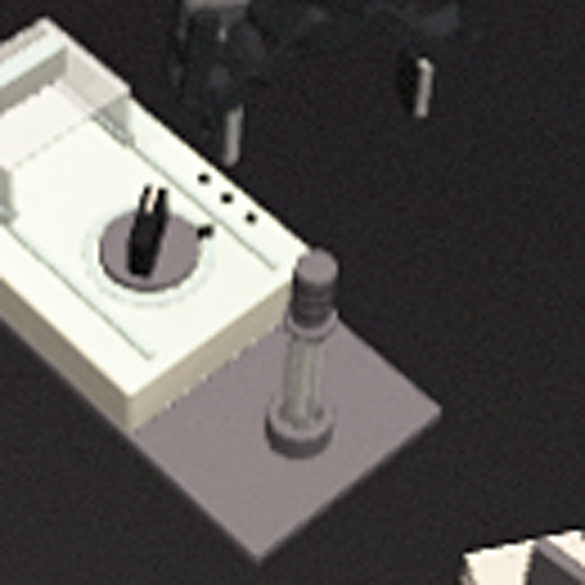

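View pics/w8.png

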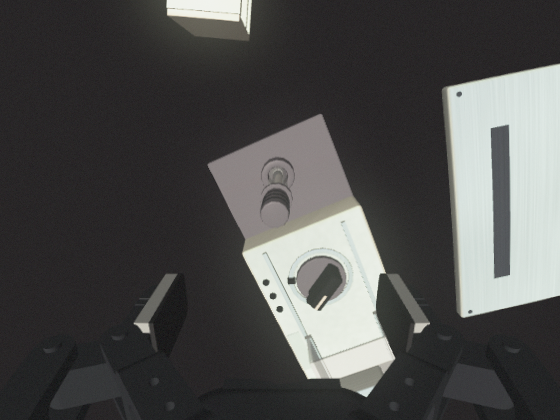

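The swab is home: its collar sits on the rim at scene crop (312,325) and it is upright. In the wrist view the dial bar runs from (333,265) to its white-line end at (321,306). The mark is at (291,281). Next I'll hover over the dial with the jaws turned across the bar.

Run:
```python
from h import *
T=tool();print(np.round(T,3))
plan([yawpose(.594,-.074,.22,-45)])
```

```text
[[ 0.985 -0.174 -0.003  0.566]
 [-0.174 -0.985 -0.002  0.048]
 [-0.002  0.003 -1.     0.25 ]
 [ 0.     0.     0.     1.   ]]
-1 0.045 0.107 0.028 0.01 0 0.97; -1 0.052 0.103 0.028 0 0 0.97; -1 0.059 0.1 0.028 0.01 0 0.97; -1 0.065 0.095 0.028 0.01 0 0.97; -1 0.072 0.091 0.028 0 0 0.97; -1 0.078 0.086 0.027 0.01 0.01 0.97; -1 0.083 0.08 0.028 0 0 0.98; -1 0.089 0.075 0.027 0.01 0.01 0.97; -1 0.094 0.068 0.028 0 0 0.98
```

apply_moves:
  moves: "-1 0.045 0.107 0.028 0 0 0.97; -1 0.052 0.103 0.028 0 0 0.97; -1 0.059 0.1 0.028 0 0 0.97; -1 0.065 0.095 0.028 0 0 0.97; -1 0.072 0.091 0.028 0 0 0.97; -1 0.078 0.086 0.027 0 0 0.97; -1 0.083 0.08 0.028 0 0 0.98; -1 0.089 0.075 0.027 0 0 0.97; -1 0.094 0.068 0.028 0 0 0.98; -1 0 0 0 0 0 0; -1 0 0 0 0 0 0; -1 0 0 0 0 0 0"

```text
t: 13.6
eef_pos: [0.5946, -0.0726, 0.2211]
tool_rot: [0.001, 0.924, -0.381, -0.0]
contact_force: [0.7, 0.3, -0.1]
gripper_width: 1.004
```

Run:
```python
from h import *
T=tool(); o=bot.get_obs();print(np.round(T,4),o["q"])
p=imaging.read_camera("wrist");V=view(p,T);cv2.imwrite("pics/w9.png",cv2.resize(p["image"][120:320,180:400,::-1],None,fx=3,fy=3,interpolation=cv2.INTER_CUBIC))
for n,z in [("dial_pointer",.08),("dial_grip",.079),("mark",.06),("guard_fin",.135)]:
  for r in nets.spot_point(p,n)[:2]: print(n,np.round(r["location"],1),round(r["score"],2),np.round(atz(p,r["location"],z,V),4))
```

```text
[[ 0.7091 -0.7051 -0.0013  0.5946]
 [-0.7052 -0.7091 -0.0012 -0.0726]
 [-0.      0.0018 -1.      0.2211]
 [ 0.      0.      0.      1.    ]] [ 0.23558987  0.37954855 -0.28198842  1.73836967  0.12109554  1.04185186
 -0.87137618]
dial_pointer [286. 220.] 0.58 [ 0.5811 -0.0923  0.08  ]
mark [255.3 209.1] 0.78 [ 0.5631 -0.0692  0.06  ]
guard_fin [396.1 279.6] 0.83 [ 0.621  -0.1733  0.135 ]
```

View pics/w9.png

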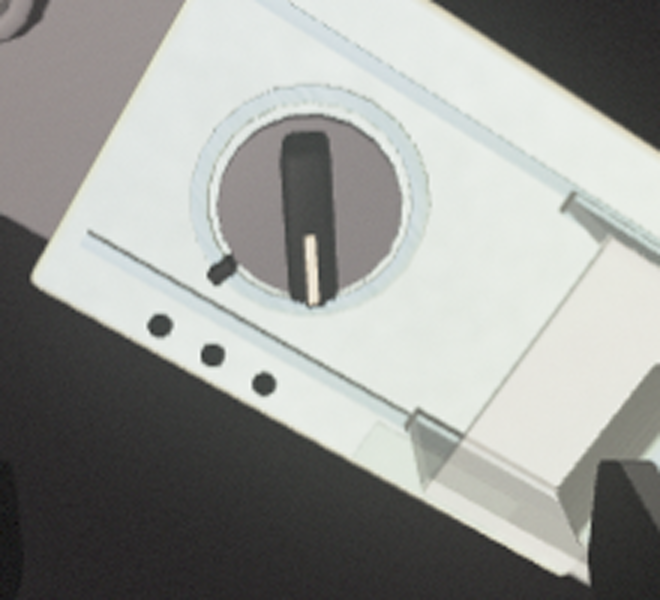

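Run:
```python
from h import *
T=tool();p=imaging.read_camera("wrist");V=view(p,T)
f=lambda u,v,z: atz(p,(180+u/3-.33,120+v/3-.33),z,V)
C=f(310,197,.057);M1=f(236,262,.060);M2=f(221,271,.065);A=f(309,235,.095);B=f(313.5,303,.095);D=f(304,140,.095)
print("C",C,"M",M1,M2);a=lambda v:np.degrees(np.arctan2(v[1],v[0]))%360
print("line",A,B,D,"ang",a(B-A),a(B-D), "mark ang",a(M1-C),np.linalg.norm((M1-C)[:2]),a(M2-C))
Cd=np.array([.5942,-.0737]);print(a(M1[:2]-Cd),np.linalg.norm(M1[:2]-Cd),a(B[:2]-Cd), B[:2]-Cd, D[:2]-Cd)
```

```text
C [ 0.59807782 -0.07237151  0.057     ] M [ 0.56695979 -0.07032468  0.06      ] [ 0.56287878 -0.06816896  0.065     ]
line [ 0.59682921 -0.07294181  0.095     ] [ 0.58351877 -0.08817947  0.095     ] [ 0.61473258 -0.05297674  0.095     ] ang 228.8620636231946 228.43700686083562 mark ang 176.23672515587683 0.0311852802341887 173.19146199917668
172.93651949433394 0.027448533256861505 233.58452440870798 [-0.01068123 -0.01447947] [0.02053258 0.02072326]
```

Crop shows: dial ring centre (310,197), the bar's white-line (pointer) end (314,303), and the raised mark at (228,267). Bar angle is 228.6° and the mark is at about 176°, so about 52.5° clockwise. Descending onto the bar.

Run:
```python
from h import *
plan([yawpose(.597,-.0725,.074,-41.4)],hand=0,step=.03)
```

```text
0 0.001 -0.004 0.246 0 0 -0.18; 0 0.001 -0.004 0.246 0.01 0 -0.18; 0 0.002 -0.003 0.246 0 -0.01 -0.17; 0 0.002 -0.004 0.246 0.01 0 -0.18; 0 0.001 -0.003 0.246 0 -0.01 -0.17
```

apply_moves:
  moves: "0 0 0 0 0 0 0; 0 0.001 -0.004 0.246 0 0 -0.18; 0 0.001 -0.004 0.246 0 0 -0.18; 0 0.002 -0.003 0.246 0 0 -0.17; 0 0 0 0 0 0 -0.18; 0 0 0 0 0 0 -0.17; 0 0 0 0 0 0 0; 0 0 0 0 0 0 0"

```text
t: 14.57
eef_pos: [0.5976, -0.0735, 0.1351]
tool_rot: [0.0, 0.935, -0.354, 0.002]
contact_force: [0.2, -0.0, 0.5]
gripper_width: 0.503
```

Run:
```python
from h import *
T=tool(); o=bot.get_obs();print(np.round(T,4),o["gripper_width"])
p=imaging.read_camera("wrist");V=view(p,T);cv2.imwrite("pics/w10.png",p["image"][:,:,::-1])
print(proj(p,[[.597,-.0725,.095],[.597,-.0725,.063]],V))
```

```text
[[ 7.489e-01 -6.627e-01  3.200e-03  5.976e-01]
 [-6.626e-01 -7.489e-01 -2.300e-03 -7.350e-02]
 [ 3.900e-03 -4.000e-04 -1.000e+00  1.351e-01]
 [ 0.000e+00  0.000e+00  0.000e+00  1.000e+00]] 0.5034955672357508
[[279.09658804 241.1585837 ]
 [279.23368821 222.31143359]]
```

View pics/w10.png

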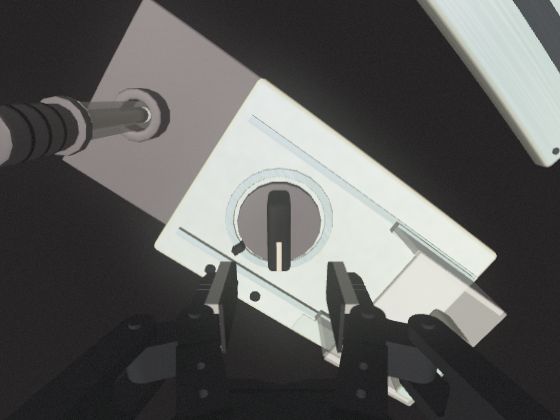

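The bar is exactly vertical and centred between the jaws (column 279), and the ring centre is at (278,217) as predicted. Descending and gripping gently.

apply_moves:
  moves: "0 0 -0.008 0.2 0 0 0; 0 0 0 0.2 0 0 0; 0 0 0 0.1 0 0 0; 0 0 0 0 0 0 0; 1 0 0 0 0 0 0; 1 0 0 0 0 0 0; 1 0 0 0 0 0 0; 1 0 0 0 0 0 0; 1 0 0 0 0 0 0; 1 0 0 0 0 0 0"
  force: 30

```text
t: 15.45
eef_pos: [0.5971, -0.0721, 0.0746]
tool_rot: [0.001, 0.935, -0.354, 0.001]
contact_force: [-3.7, 1.6, 5.7]
gripper_width: 0.154
```

apply_moves:
  moves: "1 0 0 0 0 0 0.5; 1 0 0 0 0 0 1; 1 0 0 0 0 0 1; 1 0 0 0 0 0 1; 1 0 0 0 0 0 1; 1 0 0 0 0 0 1; 1 0 0 0 0 0 0; 1 0 0 0 0 0 0"

```text
t: 16.12
eef_pos: [0.5973, -0.0724, 0.0746]
tool_rot: [0.001, 0.85, -0.526, 0.001]
contact_force: [-3.3, 1.7, 5.3]
gripper_width: 0.154
```

apply_moves:
  moves: "1 0 0 0 0 0 1; 1 0 0 0 0 0 1; 1 0 0 0 0 0 1; 1 0 0 0 0 0 1; 1 0 0 0 0 0 1; 1 0 0 0 0 0 1; 1 0 0 0 0 0 0.5; 1 0 0 0 0 0 0; 1 0 0 0 0 0 0"

```text
t: 16.87
eef_pos: [0.5973, -0.0729, 0.0746]
tool_rot: [0.0, 0.71, -0.704, 0.001]
contact_force: [-3.0, -0.3, 4.4]
gripper_width: 0.16
```

Run:
```python
from h import *
T=tool(); o=bot.get_obs();print(np.round(T,4),o["gripper_width"])
p=imaging.read_camera("wrist");V=view(p,T);cv2.imwrite("pics/w11.png",p["image"][:,:,::-1])
```

```text
[[ 0.0088 -1.      0.0012  0.5973]
 [-1.     -0.0088 -0.0022 -0.0729]
 [ 0.0022 -0.0012 -1.      0.0746]
 [ 0.      0.      0.      1.    ]] 0.15962171962827268
```

View pics/w11.png

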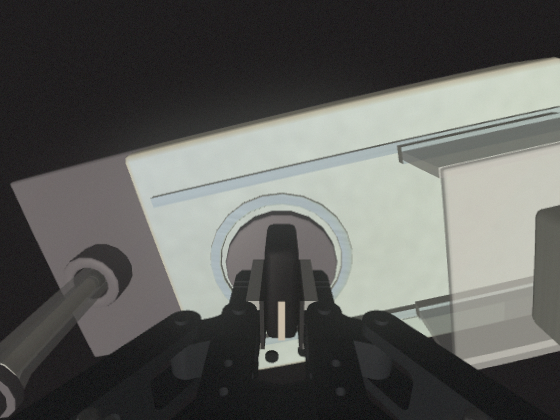

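apply_moves:
  moves: "1 0 0 0 0 0 0.6; 1 0 0 0 0 0 0.5; 1 0 0 0 0 0 0; 1 0 0 0 0 0 0; 0 0 0 0 0 0 0; 0 0 0 0 0 0 0; 0 0 0 0 0 0 0; 0 0 0 0 0 0 0; 0 0 0 -0.1 0 0 0; 0 0 0 -0.3 0 0 0; 0 0 0 -0.3 0 0 0; 0 0 0 -0.3 0 0 0"

```text
t: 17.92
eef_pos: [0.5964, -0.0726, 0.1949]
tool_rot: [-0.001, -0.683, 0.731, -0.0]
contact_force: [2.0, -0.1, 0.5]
gripper_width: 0.498
```

apply_moves:
  moves: "0 0 -0.15 -0.2 0 0 0; 0 0 -0.15 0 0 0 0; 0 0 0 0 0 0 0; 0 0 0 0 0 0 0; 0 0 0 0 0 0 0"

```text
t: 18.33
eef_pos: [0.6317, -0.075, 0.2165]
tool_rot: [-0.001, -0.683, 0.731, -0.0]
contact_force: [-0.1, -0.2, -0.2]
gripper_width: 0.501
```

Run:
```python
from h import *
T=tool(); o=bot.get_obs();print(np.round(T,4),o["gripper_width"])
p=imaging.read_camera("wrist");V=view(p,T);cv2.imwrite("pics/w12.png",cv2.resize(p["image"][110:310,160:420,::-1],None,fx=3,fy=3,interpolation=cv2.INTER_CUBIC))
print(proj(p,[[.597,-.0725,.057],[.567,-.0703,.06]],V))
for n,z in [("dial_pointer",.08),("dial_grip",.079),("mark",.06),("guard_fin",.135)]:
  for r in nets.spot_point(p,n)[:2]: print(n,np.round(r["location"],1),round(r["score"],2),np.round(atz(p,r["location"],z,V),4))
t=imaging.read_camera("top");cv2.imwrite("pics/t12.png",cv2.resize(t["image"][150:260,210:350,::-1],None,fx=5,fy=5,interpolation=cv2.INTER_CUBIC))
```

```text
[[-0.0678 -0.9977 -0.0019  0.6317]
 [-0.9977  0.0678 -0.002  -0.075 ]
 [ 0.0021  0.0018 -1.      0.2165]
 [ 0.      0.      0.      1.    ]] 0.5012866177364105
[[280.27393684 224.64646171]
 [280.10363951 254.2741187 ]]
dial_pointer [283.1 256.6] 0.64 [ 0.5742 -0.0736  0.08  ]
dial_pointer [144.5 295. ] 0.64 [0.5414 0.0637 0.08  ]
dial_grip [279.4 234. ] 0.84 [ 0.5965 -0.0717  0.079 ]
mark [277.4 256.7] 0.75 [ 0.5645 -0.0675  0.06  ]
guard_fin [419.7 222.5] 0.64 [ 0.6216 -0.1751  0.135 ]
```

View pics/w12.png

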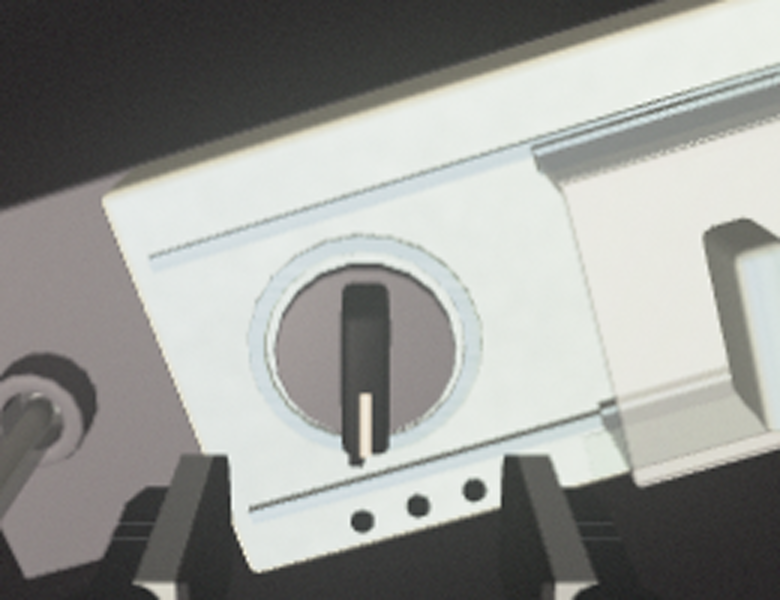

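View pics/t12.png

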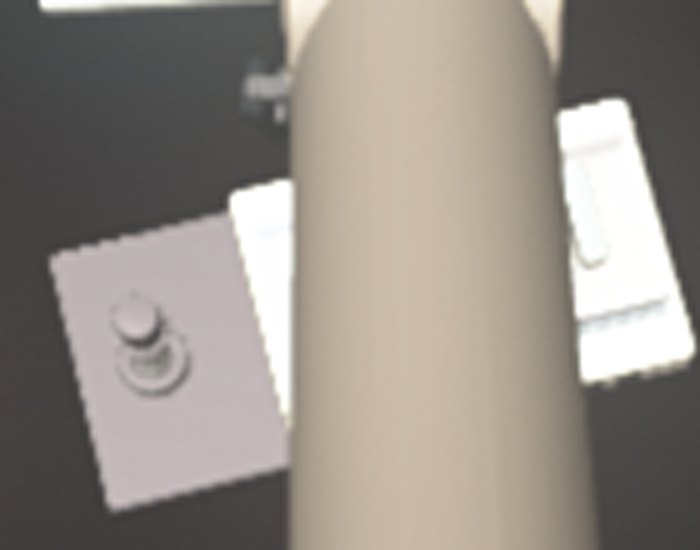

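The mark peeks out left of the pointer at crop (357,460), against the bar axis at x≈365. That is about 2 mm or 4° short: in tolerance, but I'll refine it by about 3.6°.

apply_moves:
  moves: "0 0 0.15 0.2 0 0 0; 0 0 0.15 0.3 0 0 0; 0 0 0 0.3 0 0 0; 0 0 0 0.2 0 0 0; 0 0 0 0.19 0 0 0; 0 0 0 0 0 0 0; 1 0 0 0 0 0 0; 1 0 0 0 0 0 0; 1 0 0 0 0 0 0; 1 0 0 0 0 0 0; 1 0 0 0 0 0 0; 1 0 0 0 0 0 0"

```text
t: 19.63
eef_pos: [0.598, -0.0729, 0.0758]
tool_rot: [0.0, -0.683, 0.731, -0.002]
contact_force: [0.4, 0.7, 6.7]
gripper_width: 0.153
```

apply_moves:
  moves: "1 0 0 0 0 0 0.5; 1 0 0 0 0 0 0.4; 1 0 0 0 0 0 0; 1 0 0 0 0 0 0; 0 0 0 0 0 0 0; 0 0 0 0 0 0 0; 0 0 0 0 0 0 0; 0 0 0 0 0 0 0; 0 0 0 -0.1 0 0 0; 0 0 0 -0.3 0 0 0; 0 0 0 -0.3 0 0 0; 0 0 0 -0.3 0 0 0"

```text
t: 20.63
eef_pos: [0.5963, -0.0726, 0.1959]
tool_rot: [-0.001, -0.659, 0.752, -0.0]
contact_force: [0.8, 0.1, 0.7]
gripper_width: 0.499
```

apply_moves:
  moves: "0 0 0.2 -0.2 0 0 0; 0 0 0.2 0 0 0 0; 0 0 0.2 0 0 0 0; 0 0 0 0 0 0 0; 0 0 0 0 0 0 0; 0 0 0 0 0 0 0"

```text
t: 21.13
eef_pos: [0.526, -0.0633, 0.2188]
tool_rot: [-0.0, -0.659, 0.752, -0.001]
contact_force: [1.0, -1.3, -0.4]
gripper_width: 0.503
```

Run:
```python
from h import *
T=tool(); o=bot.get_obs();print(np.round(T,4),o["gripper_width"],o["q"])
p=imaging.read_camera("wrist");V=view(p,T);cv2.imwrite("pics/w13.png",cv2.resize(p["image"][80:280,160:420,::-1],None,fx=3,fy=3,interpolation=cv2.INTER_CUBIC))
for n,z in [("guard_fin",.135)]:
  for r in nets.spot_point(p,n)[:2]: print(n,np.round(r["location"],1),round(r["score"],2),np.round(atz(p,r["location"],z,V),4))
S=imaging.read_camera("scene");cv2.imwrite("pics/s13.png",cv2.resize(S["image"][150:270,210:340,::-1],None,fx=5,fy=5,interpolation=cv2.INTER_CUBIC))
```

```text
[[-0.1304 -0.9915  0.0011  0.526 ]
 [-0.9915  0.1304 -0.0021 -0.0633]
 [ 0.002  -0.0013 -1.      0.2188]
 [ 0.      0.      0.      1.    ]] 0.5030318821104679 [ 0.01914753  0.25268044 -0.0219421   1.91522729  0.00920962  0.97268574
 -1.70884291]
guard_fin [434.   59.4] 0.9 [ 0.6187 -0.1738  0.135 ]
guard_fin [278.3 114.1] 0.35 [ 0.5971 -0.0713  0.135 ]
```

View pics/w13.png

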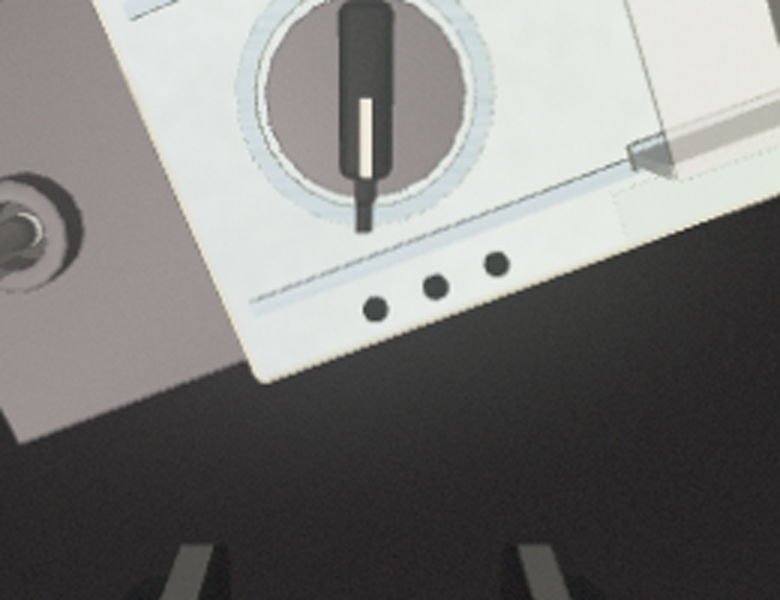

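View pics/s13.png

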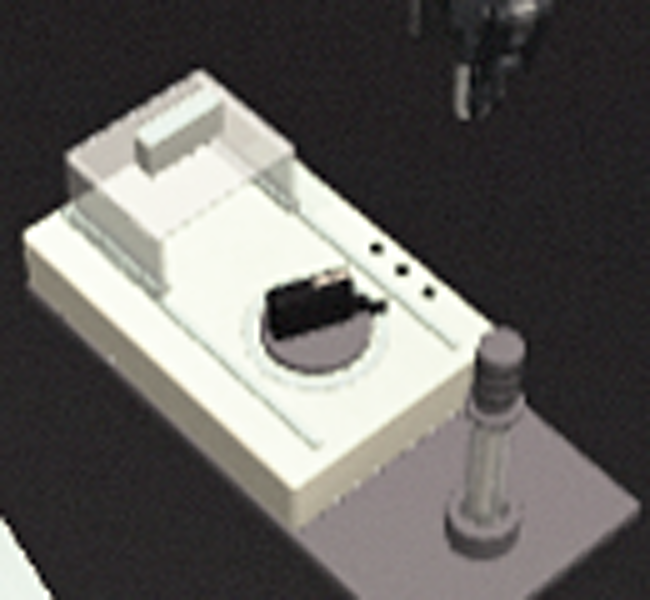

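The pointer nose and mark are in line at crop (364,185)–(364,225), so the dial is set. Next is the guard fin, with the jaws along the tester's y.

Run:
```python
from h import *
T=plan([yawpose(.59,-.1745,.2,-76.5)],hand=0)
```

```text
0 0.142 -0.108 0.025 0 -0.01 -0.87; 0 0.148 -0.099 0.025 0 0 -0.88; 0 0.154 -0.09 0.026 0 -0.01 -0.87; 0 0.159 -0.08 0.025 0 0 -0.88; 0 0.163 -0.071 0.025 0 -0.01 -0.87; 0 0.167 -0.061 0.026 0 0 -0.88
```

apply_moves:
  moves: "0 0.142 -0.108 0.025 0 0 -0.87; 0 0.148 -0.1 0.025 0 0 -0.88; 0 0.154 -0.09 0.025 0 0 -0.87; 0 0.16 -0.08 0.025 0 0 -0.88; 0 0.163 -0.07 0.025 0 0 -0.87; 0 0.167 -0.06 0.025 0 0 -0.88; 0 0 0 0 0 0 0; 0 0 0 0 0 0 0; 0 0 0 0 0 0 0"

```text
t: 22.03
eef_pos: [0.5891, -0.1739, 0.1998]
tool_rot: [0.001, 0.785, -0.619, -0.0]
contact_force: [-0.0, -0.6, -0.3]
gripper_width: 0.5
```

Run:
```python
from h import *
T=tool(); o=bot.get_obs();print(np.round(T,4),o["gripper_width"])
p=imaging.read_camera("wrist");V=view(p,T);cv2.imwrite("pics/w14.png",p["image"][:,:,::-1])
for r in nets.spot_point(p,"guard_fin")[:2]: print(np.round(r["location"],1),round(r["score"],2),np.round(atz(p,r["location"],.135,V),4))
c=np.array([.6205,-.1745,.135]);a=np.radians(13.5);u=np.array([np.cos(a),np.sin(a),0]);w=np.array([-np.sin(a),np.cos(a),0])
print(proj(p,[c+.025*i*u+.007*j*w for i in(-1,1) for j in(-1,1)],V))
```

```text
[[ 0.2331 -0.9725 -0.0012  0.5891]
 [-0.9725 -0.2331 -0.0013 -0.1739]
 [ 0.001   0.0015 -1.      0.1998]
 [ 0.      0.      0.      1.    ]] 0.49972018114206235
[293.4 183.5] 0.6 [ 0.6195 -0.1749  0.135 ]
[506.1 333.5] 0.59 [ 0.5429 -0.3653  0.135 ]
[[303.33134897 218.93307497]
 [282.04366143 218.92238289]
 [305.0389596  142.08975146]
 [282.16247325 142.05101784]]
```

View pics/w14.png

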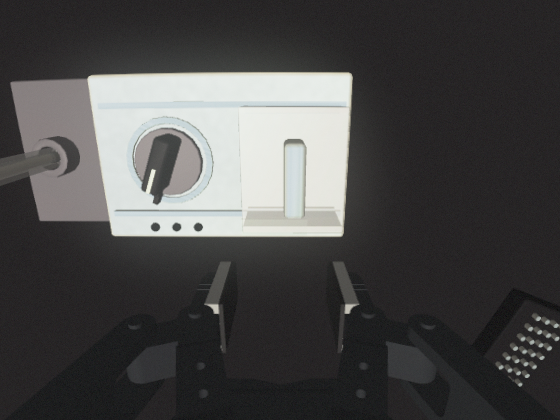

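The fin sits at px (294,182), as predicted. Going over it and gripping.

Run:
```python
from h import *
T=plan([yawpose(.6205,-.1748,.18,-76.5),yawpose(.6205,-.1748,.114,-76.5)],hand=0,step=.034)
```

```text
0 0.037 -0.126 0.084 0.01 -0.01 0.01; 0 0.037 -0.126 0.084 0 -0.01 0.01; 0 0 0 0.275 0 0 0; 0 0 0 0.275 0 0 0
```

apply_moves:
  moves: "0 0.036 -0.126 0.08 0 0 0; 0 0.036 -0.126 0.08 0 0 0; 0 0 0 0.2 0 0 0; 0 0 0 0.2 0 0 0; 0 0 0 0.15 0 0 0; 0 0 0 0 0 0 0; 1 0 0 0 0 0 0; 1 0 0 0 0 0 0; 1 0 0 0 0 0 0; 1 0 0 0 0 0 0; 1 0 0 0 0 0 0; 1 0 0 0 0 0 0"
  force: 30

```text
t: 23.13
eef_pos: [0.6213, -0.1749, 0.1169]
tool_rot: [-0.0, 0.786, -0.619, 0.001]
contact_force: [-2.4, 3.8, 7.0]
gripper_width: 0.155
```

apply_moves:
  moves: "1 -0.06 0 0 0 0 0; 1 -0.12 0 0 0 0 0; 1 -0.12 0 0 0 0 0; 1 -0.12 0 0 0 0 0; 1 -0.12 0 0 0 0 0; 1 -0.12 0 0 0 0 0; 1 0 0 0 0 0 0; 1 0 0 0 0 0 0"

```text
t: 23.8
eef_pos: [0.6027, -0.0969, 0.1168]
tool_rot: [-0.0, 0.786, -0.618, 0.001]
contact_force: [-2.1, 1.3, 9.8]
gripper_width: 0.153
```

apply_moves:
  moves: "1 -0.1 0 0 0 0 0; 1 -0.08 0 0 0 0 0; 1 -0.02 0 0 0 0 0; 1 0 0 0 0 0 0; 1 0 0 0 0 0 0"

```text
t: 24.22
eef_pos: [0.5973, -0.0743, 0.1168]
tool_rot: [-0.0, 0.786, -0.619, 0.002]
contact_force: [-2.2, 1.2, 10.5]
gripper_width: 0.159
```

apply_moves:
  moves: "1 -0.015 0 0 0 0 0; 1 -0.01 0 0 0 0 0; 1 0 0 0 0 0 0; 1 0 0 0 0 0 0; 1 0 0 0 0 0 0"

```text
t: 24.63
eef_pos: [0.5969, -0.0727, 0.1169]
tool_rot: [0.0, 0.785, -0.619, 0.002]
contact_force: [-1.0, -1.3, 9.6]
gripper_width: 0.149
```

apply_moves:
  moves: "0 0 0 0 0 0 0; 0 0 0 0 0 0 0; 0 0 0 0 0 0 0; 0 0 0 0 0 0 0; 0 0 0 -0.1 0 0 0; 0 0 0 -0.3 0 0 0; 0 0 0 -0.3 0 0 0; 0 0 0 -0.3 0 0 0; 0 0 -0.2 -0.2 0 0 0; 0 0 0 0 0 0 0; 0 0 0 0 0 0 0; 0 0 0 0 0 0 0"

```text
t: 25.63
eef_pos: [0.6183, -0.0669, 0.2584]
tool_rot: [0.001, 0.785, -0.619, 0.0]
contact_force: [0.5, -0.5, -1.1]
gripper_width: 0.498
```

Run:
```python
from h import *
T=tool(); o=bot.get_obs();print(np.round(T[:3,3],4),o["contact_force"],o["gripper_width"])
p=imaging.read_camera("wrist");V=view(p,T);cv2.imwrite("pics/w15.png",p["image"][:,:,::-1])
for r in nets.spot_point(p,"guard_fin")[:2]: print(np.round(r["location"],1),round(r["score"],2),np.round(atz(p,r["location"],.135,V),4))
S=imaging.read_camera("scene");cv2.imwrite("pics/s15.png",cv2.resize(S["image"][150:270,210:340,::-1],None,fx=5,fy=5,interpolation=cv2.INTER_CUBIC))
cv2.imwrite("pics/s15f.png",S["image"][:,:,::-1])
```

```text
[ 0.6183 -0.0669  0.2584] [ 0.47997145 -0.48636694 -1.14768932] 0.49750835926148357
[283.5 225.9] 0.79 [ 0.5972 -0.0745  0.135 ]
```

View pics/w15.png

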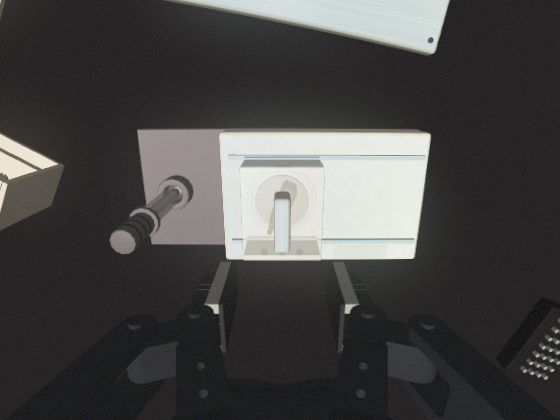

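View pics/s15.png

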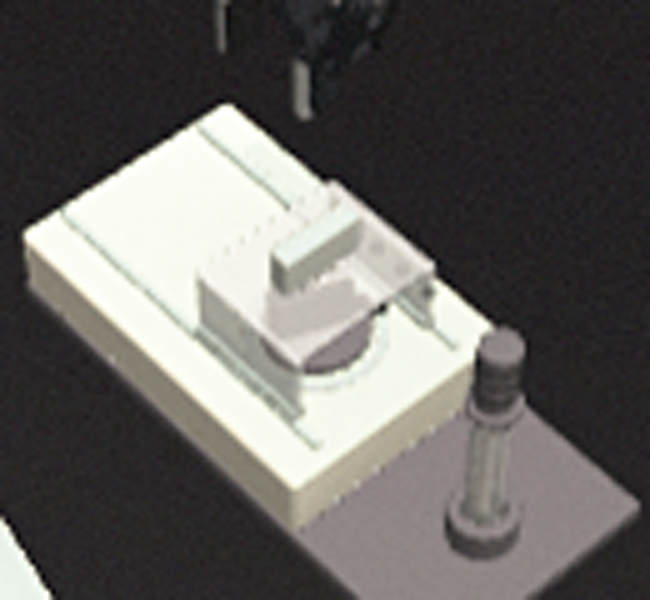

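View pics/s15f.png

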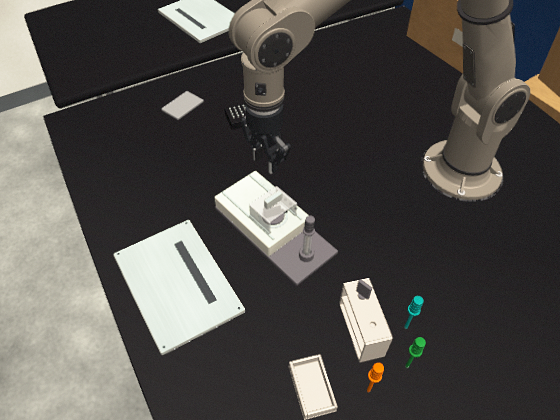

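The guard covers the dial (fin at wrist px (283,222)), the swab is upright in the vial, and the bystanders are unmoved. The gripper is clear, so I'll hand in.

```bash
python3 -c "
from station import bot
print(bot.hand_in())"
```

```text
the job is handed in; nothing more can be done
None
```

I did all three steps in order and handed the job in at about 26 s. No verdict was reported.

- **Swab:** I took the grey round-handled swab from the stand and pushed it into the vial. It stopped against the rim at about 16 N, with the tip about 30 mm above the table, as expected for a swab that is home. The last scene picture shows it upright with its collar on the rim.
- **Dial:** I turned it about 52° clockwise. A close look showed it still 2 mm or 4° short, so I gripped it again and added 3.6°. The pointer and mark were then in line in the wrist picture.
- **Guard:** I slid it along by its fin. The arm's reading gives about 105 mm of travel, and the net's fin positions give about 103 mm; both are above the required 97 mm.
- **Clearance:** At the end the gripper was clear of everything. By eye, the brush and white box had not moved in the last scene picture. The bit case was partly hidden by the arm there, and I did not measure any of the three.

One disagreement along the way: the wrist and fixed cameras differed by up to about 4 mm on the dial's position. I used the wrist camera, and it matched at contact.

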